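Feel for the tall gauge in the lidded drum

TASK

Three knobbed steel gauges stand hidden in the right, back and left chambers of the round lidded drum; one is clearly taller than the other two. Turn the lid to bring its open sector over one chamber after another and feel for the tall gauge, then lift it out and set it down gently, upright, near the middle of the square surface plate. Leave the two short gauges in the drum.

Things in the scene. Friction and masses are not known exactly. Their poses are not given: they have to be found in the camera images.
- drum: Fixed round grey drum, radius 142 mm. Origin: centre of its underside, on the bench; z up, x from its front to its back chamber, y to its left one. Four 4 mm partitions at 45 degrees to these axes part four chambers round a hub post of radius 22 mm. The front one is empty; right, back and left hold one gauge each, which in which is unknown. Inner floor 16 mm above the bench.
- lid (a joint): Angle of the lid, rad: 0 with its 86 degree open sector over the front chamber, growing counter-clockwise from above: 1.57 right chamber, 3.14 back, 4.71 left; stops at -0.6 and 5.2. Light friction (0.12 N m), stays where left.
- lid_opening (a point): Middle of the lid's open sector, 78 mm from the axis, level with the lid's top, 88 mm above the bench; turns with the lid. The lid is 8 mm thick with a centre boss of radius 28 mm. The sector's two straight edges run from boss to rim, each with a rib 6 mm high and wide on top.
- chamber_right (a point): Centre of the right chamber on the drum's inner floor, 78 mm from its axis. Each gauge is turned steel, 0.2 to 0.4 kg, upright within 8 mm of its chamber's centre: a round foot 60 mm in diameter and 16 mm high, a thin neck, and a round knob 24 mm in diameter and 26 mm high on top.
- chamber_back (a point): Centre of the back chamber on the drum's inner floor, 78 mm from its axis. The tall gauge is 60 mm high: its flat top is 76 mm above the bench, 12 mm below the lid's top. The two short ones are 44 mm high: top 60 mm above the bench, 28 mm below the lid's top.
- chamber_left (a point): Centre of the left chamber on the drum's inner floor, 78 mm from its axis.
- plate_top (a point): Centre of the top face of the fixed square dark steel surface plate, 116 x 116 mm, 30 mm high, z up.

How it is judged:
By the outcome, as a careful person would: the job done as asked, in the order asked, and still so for the second after the job is handed in, with the robot touching nothing.
It also fails if it takes over 72 s, if anything falls off the work surface, if the arm or the gripper's body presses on something with over 40 N, if the wrist force passes 120 N, or if a joint passes its speed limit or range.

ROBOT

A 6-joint arm with a two-finger parallel gripper is mounted at the origin on a cart in front of the work surface, level with it; the furniture and walls round the work are solid. World frame = base frame: x ahead of the robot, y to its left, z up, the work surface at z = 0. Lengths are in mm, angles in rad, forces in N, time in s.
With the tool pointing down it reaches from about 300 to 950 mm from the base axis. Payload 3.1 kg.
Tool frame: the origin (TCP) lies at the very end of the fingers, on their centre line; the grasp point (between the pads) lies 19 mm behind it; z points along the fingers, y is the direction in which the jaws open and shut (so a half turn about z gives the same grasp; the last joint's range is limited). The gripper opens to 85 mm and grips with 20 to 120 N. Pads are 22 mm wide; open, the fingers measure 114 mm over their backs; the gripper's body (76 mm by 85 mm) begins 54 mm behind the grasp point. The pads swing forward as they close: fully open they stand 13 mm farther back than shut.
Start: joints at [1.279, 0.308, 1.634, -0, 1.2, -0.07], TCP at [137.517, 609.689, 231.272] pointing down, gripper open.
Joint ranges: [-3.06, 3.06], [-0.79, 1.96], [0.05, 2.63], [-1.19, 4.34], [0.05, 2.64], [-2.94, 2.94]. Speed limits (rad/s): [2.79, 2.79, 3.14, 3.14, 3.14, 3.14].

INTERFACE

Orientations are given as a rotation vector (axis times angle).
In Python, from plant import robot, cams gives the robot as it stands.
- The arm moves only by the tool move_arm, never from a script. Its argument "steps" is a list of rows, each an object with "rotation": the turn, a rotation vector about the tool's x, y, z in rad, a list of three; "delta_pos": the shift along the tool's x, y, z in m, a list of three; "hand": the opening, from 0 (shut) to 1 (fully open). In form: [{"rotation": [rx, ry, rz], "delta_pos": [dx, dy, dz], "hand": hand}, ...]. A call has 1 to 10 rows; each row is the pose to reach, as a shift and turn from the pose measured when the call began, along the tool's axes at that moment; what a row does not reach only later rows make up. A row lasts 1/8 s, in which the tool goes at most 62.5 mm and 10.7 degrees, less where a joint would pass 70% of its speed; a pose out of reach is approached as far as the arm can. A call with a gripper value outside its range is refused whole. The fingers move at their own pace and stop on an object; the grip force is fixed at half the most. Time passes only in rows, so rows that repeat a pose let the fingers close. It gives the time, the measured TCP pose, the force and the opening at its end, in the units of the state.
- robot.state(): the state, without advancing time (a new reading comes with each control period).
- cams.snapshot(name): name is "scene" or "top"; returns the picture (480x640x3 uint8, red, green, blue); there is no depth.
- cams.camera_params(name): a dict with "mtx" (3x3 intrinsics, pixels), "rvec" (rotation vector, rad) and "tvec" (3), from world to camera coordinates, as OpenCV has them. Camera axes: x right, y down, z forward; pixel columns grow to the right and rows downward; lengths in mm; the calibration is good to about 2 mm. A picture is of the moment at which its call begins. camera_params takes no time and is no camera call.
- robot.job_done(): hands the job in, once; it reports no verdict.
The state is a dict: "time": time; "q": joint angles; "joint_vel": joint speeds; "effort": joint torques, N m; "ee_pos": TCP position; "orientation": TCP orientation; "force": force on the tool from outside, world axes, zero at the start; "torque": the same for the moment, N m; "opening": finger opening in mm.
Only numpy, scipy, OpenCV 4.12 (cv2) and the standard library are available. Lean on these libraries where they do the work, as an engineer would, in place of code of your own. Each camera call takes 0.05 s, during which the arm holds its last target.

## Working session

There is one attempt and no reset: what is moved stays moved. The work goes in short steps, Python scripts to look and compute and a tool call to move; the robot and the scene stay as the last step left them, time stands still between calls to the robot, and variables do not carry over. Pictures are saved under pics/ and viewed, and the job is handed in when it is done.

Besides the shell and the picture viewer there is one more tool, called in YAML: its name, and indented under it one key for each argument. move_arm: Moves the arm, as the interface text tells. Its arguments: {"type":"object","properties":{"steps":{"type":"array","items":{"type":"object","properties":{"rotation":{"type":"array","items":{"type":"number"}},"delta_pos":{"type":"array","items":{"type":"number"}},"hand":{"type":"number"}}}}},"required":["steps"]}

```bash
mkdir -p pics; ls
python3 - <<'E'
from plant import robot,cams
import cv2
print(robot.state())
for n in("scene","top"):
    cv2.imwrite(f"pics/{n}0.png",cams.snapshot(n)[...,::-1]); print(n,cams.camera_params(n))
E
```

```text
pics
{'time': 0.0, 'q': array([ 1.27927589e+00,  3.09013508e-01,  1.63517414e+00,  2.66256322e-06,
        1.19968073e+00, -6.96946735e-02]), 'joint_vel': array([-0.00020864,  0.00214643,  0.00017256, -0.00035154,  0.0011653 ,
        0.00050108]), 'effort': array([ 2.56401327e-04, -4.15238142e+01, -2.76674062e+01, -2.22118319e-04,
        9.86256549e-03,  1.43468608e-06]), 'ee_pos': array([137.29647693, 608.90420123, 230.04767568]), 'orientation': array([-0.3476849 , -3.12187822,  0.0035154 ]), 'force': array([ 0.07457707,  0.83770288, -0.5058884 ]), 'torque': array([-0.00983133, -0.00075674, -0.03881557]), 'opening': 85.21286922887539}
scene {'mtx': array([[483.62167939,   0.        , 322.34470253],
       [  0.        , 483.62167939, 240.47235672],
       [  0.        ,   0.        ,   1.        ]]), 'rvec': array([ 2.12806496, -0.53657114,  0.30497583]), 'tvec': array([-403.09116556,  301.41861039,  610.62771998])}
top {'mtx': array([[459.6488687 ,   0.        , 315.74791033],
       [  0.        , 459.6488687 , 247.6687752 ],
       [  0.        ,   0.        ,   1.        ]]), 'rvec': array([ 2.11605158, -2.10486994,  0.22516759]), 'tvec': array([143.55471673, 561.99443924, 879.32906628])}
```

View pics/scene0.png

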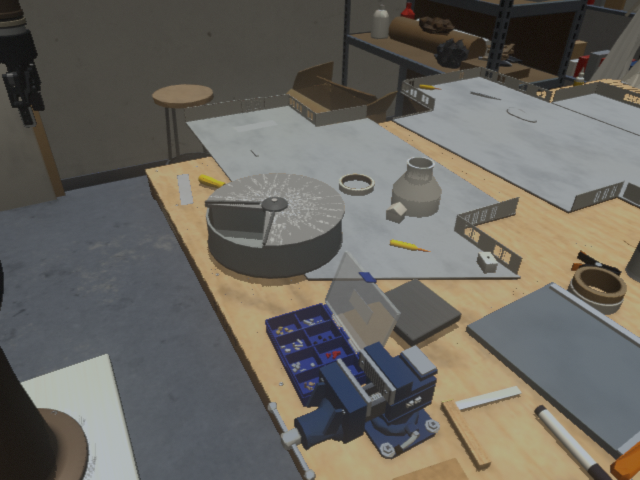

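View pics/top0.png

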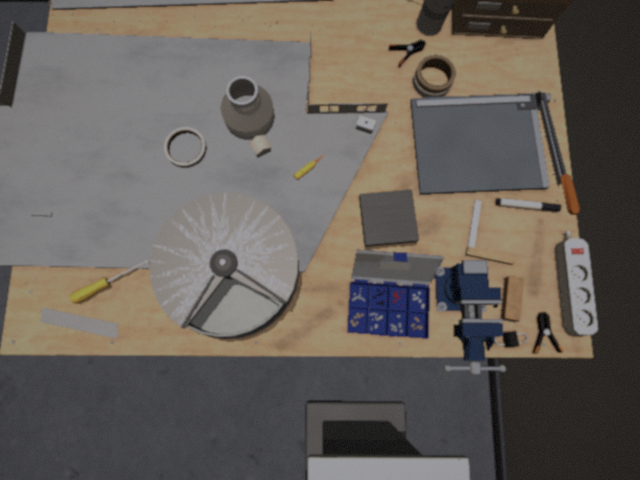

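The top view shows the drum's boss at about (224,263), its open sector facing the robot, and the plate at about (388,218). The scene view shows the boss at about (274,204) and the plate at about (420,310). I'll zoom in and segment next.

```bash
cat > h.py <<'E'
import numpy as np,cv2
from plant import robot,cams
def P(n):
    c=cams.camera_params(n);K=np.array(c["mtx"]);R=cv2.Rodrigues(np.array(c["rvec"]))[0];return K,R,np.array(c["tvec"]).reshape(3)
def ray(n,uv):
    K,R,t=P(n);d=R.T@np.linalg.inv(K)@np.array([uv[0],uv[1],1.]);return -R.T@t,d/np.linalg.norm(d)
def plane(n,uv,z):
    o,d=ray(n,uv);return o+d*(z-o[2])/d[2]
def tri(a,b):
    o1,d1=ray("scene",a);o2,d2=ray("top",b)
    s=np.linalg.lstsq(np.c_[d1,-d2],o2-o1,rcond=None)[0];p=o1+s[0]*d1;q=o2+s[1]*d2
    return (p+q)/2,np.linalg.norm(p-q)
def proj(n,X):
    c=cams.camera_params(n);return cv2.projectPoints(np.array(X,float).reshape(-1,3),np.array(c["rvec"]),np.array(c["tvec"]),np.array(c["mtx"]),None)[0].reshape(-1,2)
E
python3 - <<'E'
import cv2
a=cv2.imread("pics/top0.png");s=cv2.imread("pics/scene0.png")
cv2.imwrite("pics/zt.png",cv2.resize(a[180:350,140:310],None,fx=3.5,fy=3.5,interpolation=2))
cv2.imwrite("pics/zs.png",cv2.resize(s[160:290,190:360],None,fx=4.5,fy=4.5,interpolation=2))
cv2.imwrite("pics/pt.png",cv2.resize(a[170:290,340:450],None,fx=5,fy=5,interpolation=2))
cv2.imwrite("pics/ps.png",cv2.resize(s[250:380,320:480],None,fx=4.5,fy=4.5,interpolation=2))
E
```

```text
(no output)
```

View pics/zt.png

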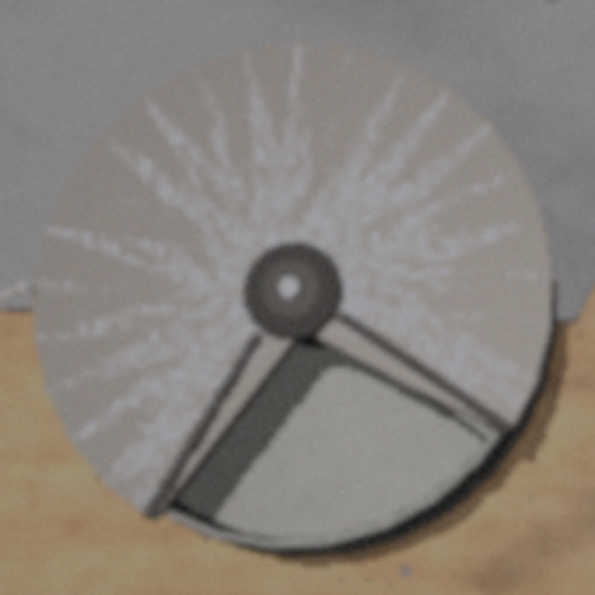

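View pics/zs.png

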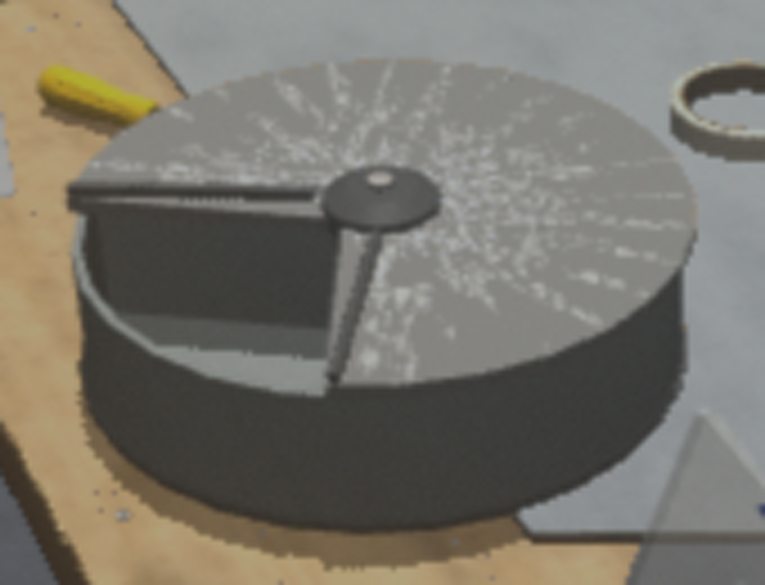

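View pics/pt.png

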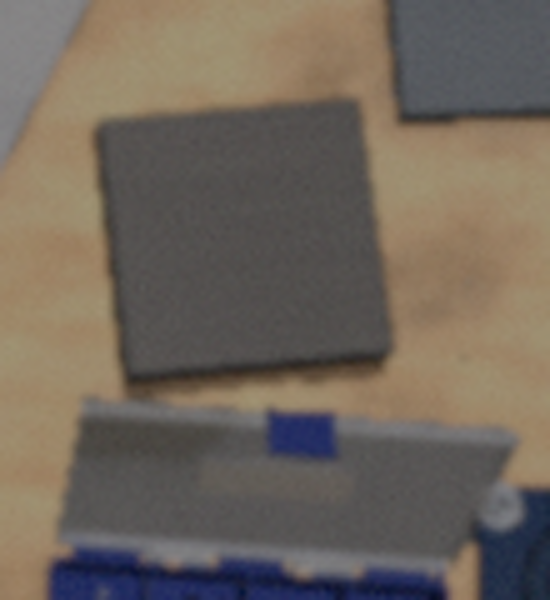

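View pics/ps.png

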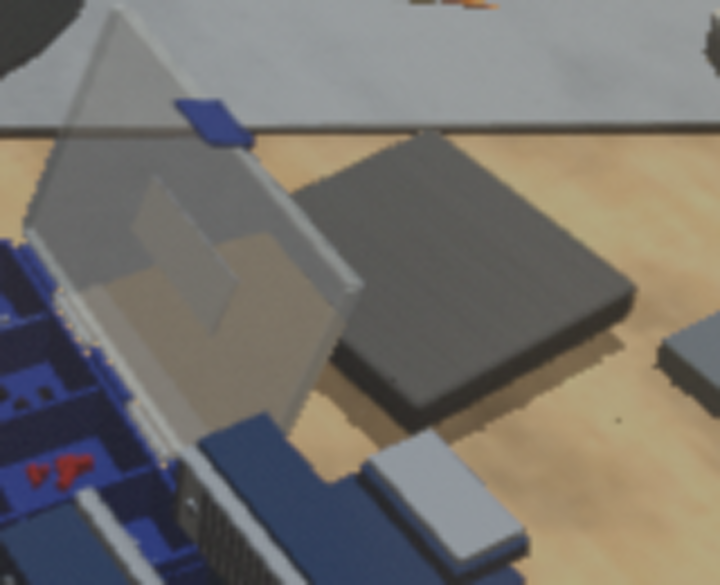

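Run:
```python
from h import *
T=lambda u,v:(140+u/3.5,180+v/3.5);S=lambda u,v:(190+u/4.5,160+v/4.5)
print("boss tip",tri(S(380,179),T(288,287)))
print("ribL end top",tri(S(72,190),T(152,512)),"ribR",tri(S(333,380),T(512,430)))
# rim extreme pts in top: left(35,300) top(295,45) right(553,290) 
pts=[(35,300),(295,45),(553,270),(105,125),(480,110),(75,430)]
X=np.array([plane("top",T(*p),88)[:2] for p in pts])
A=np.c_[2*X,np.ones(len(X))];s=np.linalg.lstsq(A,(X**2).sum(1),rcond=None)[0];print("rim top",s[:2],np.sqrt(s[2]+s[:2]@s[:2]))
pts=[(690,230),(400,58),(200,100),(600,120),(650,290),(500,367)]
X=np.array([plane("scene",S(*p),88)[:2] for p in pts])
A=np.c_[2*X,np.ones(len(X))];s=np.linalg.lstsq(A,(X**2).sum(1),rcond=None)[0];print("rim scene",s[:2],np.sqrt(s[2]+s[:2]@s[:2]))
t=lambda u,v:(340+u/5,170+v/5);q=lambda u,v:(320+u/4.5,250+v/4.5)
for a,b in(((430,133),(100,123)),((634,288),(357,100)),((415,408),(390,352))):print(tri(q(*a),t(*b)))
C=np.array([plane("top",t(*p),30) for p in((100,123),(357,100),(390,352),(128,372))]);print(C,C.mean(0))
print("boxlid",tri(q(120,8),t(82,405)),tri(q(360,288),t(517,435)))
```

```text
boss tip (array([524.21185241, 327.33907929,  99.63633669]), np.float64(2.1407009977507))
ribL end top (array([400.65367333, 397.4505166 ,  90.31988334]), np.float64(0.9119971897103746)) ribR (array([446.74533943, 202.34119828,  90.30097409]), np.float64(2.196772801727421))
rim top [526.19270839 326.34101234] 144.4268326896443
rim scene [521.84027568 324.18136396] 141.90840507727853
(array([687.29530171,  50.75677566,  26.30038203]), np.float64(1.3034294531204225))
(array([698.19349661, -61.15376409,  27.0389958 ]), np.float64(1.3676280927396456))
(array([585.96246789, -70.986989  ,  26.09581342]), np.float64(1.2609760707009185))
[[685.42352195  51.4381251   30.        ]
 [696.51575513 -60.1335594   30.        ]
 [584.47235154 -69.78223348  30.        ]
 [575.1907829   41.27487904  30.        ]] [635.40060288  -9.30069719  30.        ]
boxlid (array([541.28083599,  69.48259994, 128.0439006 ]), np.float64(1.6493070984357252)) (array([530.47967631, -94.06522168, 128.66266088]), np.float64(1.6002346550093205))
```

Run:
```python
import cv2,numpy as np
a=cv2.imread("pics/top0.png");s=cv2.imread("pics/scene0.png")
f=lambda i:np.clip(255*(i/255.)**.55,0,255).astype(np.uint8)
cv2.imwrite("pics/zt2.png",f(cv2.resize(a[260:345,175:295],None,fx=6.5,fy=6.5,interpolation=2)))
cv2.imwrite("pics/zs2.png",f(cv2.resize(s[190:255,200:280],None,fx=9,fy=9,interpolation=2)))
```

```text
(no output)
```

View pics/zt2.png

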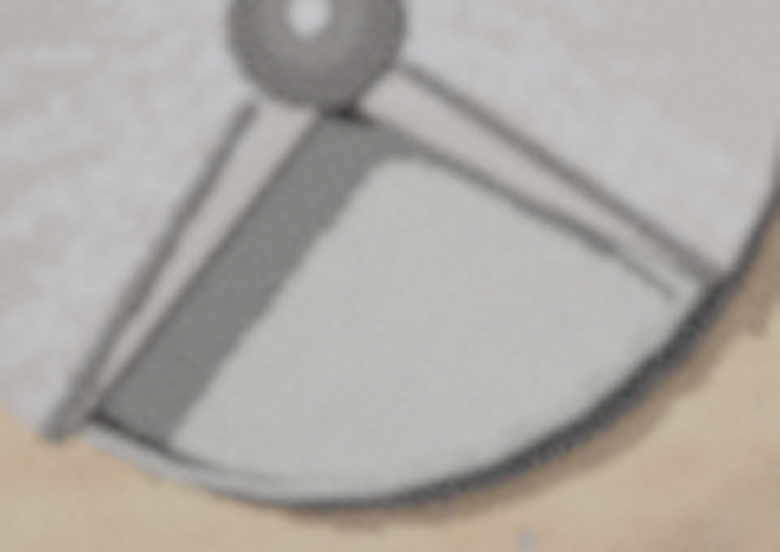

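View pics/zs2.png

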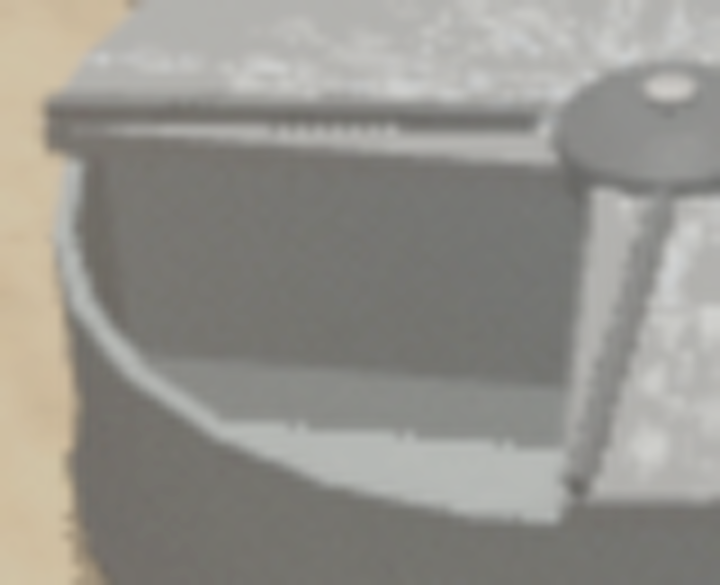

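Run:
```python
from h import *
c=np.array([524,326.])
S=lambda u,v:(200+u/9,190+v/9);T=lambda u,v:(175+u/6.5,260+v/6.5)
def line(n,a,b,z,l):
    A,B=plane(n,a,z)[:2],plane(n,b,z)[:2];d=B-A;d/=np.linalg.norm(d)
    print(l,A-c,B-c,"ang",np.degrees(np.arctan2(d[1],d[0]))%360,"off",np.cross(d,c-A))
line("scene",S(570,388),S(150,358),16,"partL floor")
line("scene",S(560,163),S(80,130),88,"lidL scene")
line("top",T(325,115),T(95,410),88,"lidL top")
line("top",T(250,110),T(55,430),94,"ribL top")
line("top",T(370,115),T(620,245),88,"lidR top?")
line("top",T(405,68),T(715,280),94,"ribR top")
line("top",T(375,125),T(610,250),76,"partR top?")
```

```text
partL floor [-22.56526217  14.35739898] [-107.59512861   72.89851994] ang 145.4534765628349 off -0.970499808876065
lidL scene [-2.71706179e+01 -2.51425577e-02] [-119.44716806   63.77184373] ang 145.3412869952087 off -15.472256778907848
lidL top [-29.77194878  -2.71193912] [-117.58364634   60.80802129] ang 144.11931708472596 off -19.646635593766476
ribL top [-29.26519176  18.52795363] [-123.68825527   70.48759744] ang 151.17664837832146 off 2.123465778422018
lidR top? [-29.69943113 -16.21416559] [-68.29563194 -92.24648437] ang 243.08633486059907 off 19.143374042476545
ribR top [-16.34293512 -27.16273299] [ -79.07338414 -121.09302225] ang 236.26339704051097 off -1.4947480276510792
partR top? [-31.00226601 -15.67217818] [-68.58363136 -88.10365753] ang 242.5772762817747 off 20.300777326329353<stdin>:6: DeprecationWarning: Arrays of 2-dimensional vectors are deprecated. Use arrays of 3-dimensional vectors instead. (deprecated in NumPy 2.0)
```

```bash
cat >> h.py <<'E'
C=np.array([525.,326.5])
def arc(r,angs,z): return [(C[0]+r*np.cos(np.radians(a)),C[1]+r*np.sin(np.radians(a)),z) for a in angs]
def tell(w):
    s=robot.state();R=cv2.Rodrigues(np.array(s["orientation"]))[0];p=np.array(s["ee_pos"])
    print("t",s["time"],"p",p.round(1),"yaw tool y",np.degrees(np.arctan2(R[1,1],R[0,1])).round(1),"zaxis",R[:,2].round(3),"q",np.round(s["q"],2),"open",round(s["opening"],1))
    for x in w: print(np.round(R.T@(np.array(x)-p)/1000,3).tolist())
E
python3 - <<'E'
from h import *
tell([(330,420,180)]+arc(95,[194],140)+arc(95,[194],85))
E
```

```text
t 0.1 p [137.3 609.  230.2] yaw tool y 77.3 zaxis [-0.001 -0.002 -1.   ] q [ 1.28  0.31  1.64 -0.    1.2  -0.07] open 85.4
[-0.23, -0.142, 0.05]
[-0.355, -0.233, 0.091]
[-0.356, -0.233, 0.146]
```

move_arm:
  steps:
    - {"rotation":[0,0,0],"delta_pos":[-0.05,-0.03,0.01],"hand":0}
    - {"rotation":[0,0,0],"delta_pos":[-0.1,-0.065,0.02],"hand":0}
    - {"rotation":[0,0,0],"delta_pos":[-0.15,-0.1,0.035],"hand":0}
    - {"rotation":[0,0,0],"delta_pos":[-0.2,-0.13,0.05],"hand":0}
    - {"rotation":[0,0,0],"delta_pos":[-0.25,-0.165,0.06],"hand":0}
    - {"rotation":[0,0,0],"delta_pos":[-0.3,-0.2,0.08],"hand":0}
    - {"rotation":[0,0,0],"delta_pos":[-0.335,-0.22,0.09],"hand":0}
    - {"rotation":[0,0,0],"delta_pos":[-0.355,-0.233,0.1],"hand":0}
    - {"rotation":[0,0,0],"delta_pos":[-0.356,-0.233,0.11],"hand":0}
    - {"rotation":[0,0,0],"delta_pos":[-0.356,-0.233,0.11],"hand":0}

```text
time: 1.35
ee_pos: [431.9, 302.8, 119.3]
orientation: [-0.348, -3.119, 0.006]
force: [-0.1, 0.1, 0.3]
opening: 0.2
```

Run:
```python
from h import *
for n in("top","scene"):
    a=cams.snapshot(n)[...,::-1]; cv2.imwrite(f"pics/{n}1.png",a[120:420,120:520] if n=="top" else a)
tell(arc(95,[194],85)); print(proj("top",robot.state()["ee_pos"]),proj("scene",robot.state()["ee_pos"]))
```

```text
t 1.45 p [432.4 303.8 120.5] yaw tool y 77.4 zaxis [-0.001 -0.002 -1.   ] q [ 0.53  0.26  1.94 -0.    0.94 -0.82] open 0.2
[-0.0, -0.0, 0.035]
[[230.61810112 308.25163637]] [[234.96716058 206.80104298]]
```

View pics/scene1.png

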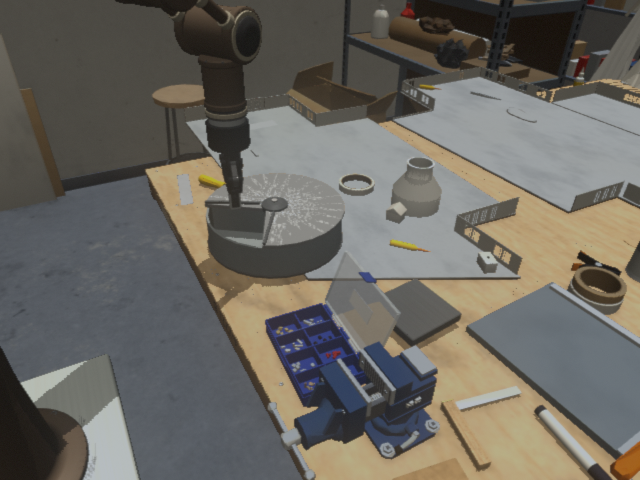

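View pics/top1.png

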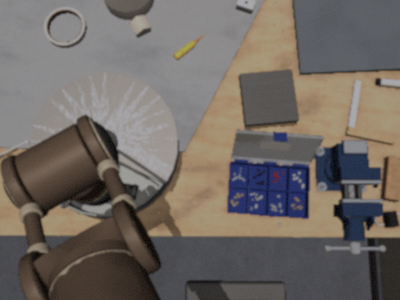

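The shut fingertips hang over the opening at scene pixel (235,207), which matches the projection. Next I lower them into the opening and sweep counter-clockwise.

Run:
```python
from h import *
tell(arc(95,[194,194]+list(np.linspace(205,285,8)),84))
```

```text
t 1.45 p [432.4 303.8 120.5] yaw tool y 77.4 zaxis [-0.001 -0.002 -1.   ] q [ 0.53  0.26  1.94 -0.    0.94 -0.82] open 0.2
[-0.0, -0.0, 0.036]
[-0.0, -0.0, 0.036]
[-0.01, -0.016, 0.036]
[-0.023, -0.029, 0.037]
[-0.039, -0.04, 0.037]
[-0.056, -0.048, 0.037]
[-0.074, -0.052, 0.037]
[-0.093, -0.052, 0.036]
[-0.112, -0.049, 0.036]
[-0.129, -0.042, 0.036]
```

move_arm:
  steps:
    - {"rotation":[0,0,0],"delta_pos":[0,0,0.025],"hand":0}
    - {"rotation":[0,0,0],"delta_pos":[0,0,0.036],"hand":0}
    - {"rotation":[0,0,0],"delta_pos":[-0.01,-0.016,0.036],"hand":0}
    - {"rotation":[0,0,0],"delta_pos":[-0.023,-0.029,0.036],"hand":0}
    - {"rotation":[0,0,0],"delta_pos":[-0.039,-0.04,0.036],"hand":0}
    - {"rotation":[0,0,0],"delta_pos":[-0.056,-0.048,0.036],"hand":0}
    - {"rotation":[0,0,0],"delta_pos":[-0.074,-0.052,0.036],"hand":0}
    - {"rotation":[0,0,0],"delta_pos":[-0.093,-0.052,0.036],"hand":0}
    - {"rotation":[0,0,0],"delta_pos":[-0.112,-0.049,0.036],"hand":0}
    - {"rotation":[0,0,0],"delta_pos":[-0.129,-0.042,0.036],"hand":0}

```text
time: 2.7
ee_pos: [549.7, 233.7, 83.7]
orientation: [-0.346, -3.12, 0.006]
force: [-2.1, 0.8, -0.1]
opening: 0.3
```

Run:
```python
from h import *
a=cams.snapshot("scene")[...,::-1]; cv2.imwrite("pics/scene2.png",cv2.resize(a[100:290,170:370],None,fx=3,fy=3))
print(robot.state()["force"])
tell(arc(95,[297,309,309],84))
```

```text
[ 2.03626969  0.10707402 -0.90455961]
t 2.75 p [553.  234.4  84.3] yaw tool y 77.3 zaxis [ 0.002 -0.002 -1.   ] q [ 0.33  0.44  1.79 -0.    0.91 -1.02] open -0.1
[-0.013, 0.011, 0.0]
[-0.027, 0.025, 0.0]
[-0.027, 0.025, 0.0]
```

View pics/scene2.png

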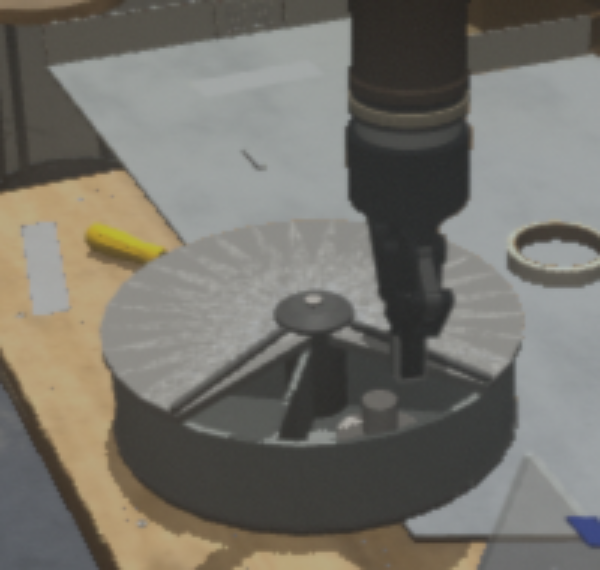

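The lid turns easily (about 2 N), and the right chamber's knob shows at crop pixel (380,400). I'll finish this quarter turn.

move_arm:
  steps:
    - {"rotation":[0,0,0],"delta_pos":[-0.013,0.011,0],"hand":0}
    - {"rotation":[0,0,0],"delta_pos":[-0.027,0.025,0],"hand":0}
    - {"rotation":[0,0,0],"delta_pos":[-0.027,0.025,0],"hand":0}
    - {"rotation":[0,0,0],"delta_pos":[-0.018,0.015,0],"hand":0}
    - {"rotation":[0,0,0],"delta_pos":[-0.018,0.015,-0.006],"hand":0}

```text
time: 3.38
ee_pos: [571.0, 243.6, 89.3]
orientation: [-0.346, -3.121, 0.006]
force: [1.4, -0.7, -0.2]
opening: -0.4
```

Run:
```python
from h import *
for n in("top","scene"):
    a=cams.snapshot(n)[...,::-1]; cv2.imwrite(f"pics/{n}3.png",cv2.resize(a[150:350,120:340],None,fx=3,fy=3) if n=="top" else cv2.resize(a[160:280,190:350],None,fx=4.5,fy=4.5))
tell([])
```

```text
t 3.475 p [573.7 244.8  91.4] yaw tool y 77.3 zaxis [ 0.003 -0.002 -1.   ] q [ 0.33  0.46  1.73 -0.    0.95 -1.01] open -0.2
```

View pics/scene3.png

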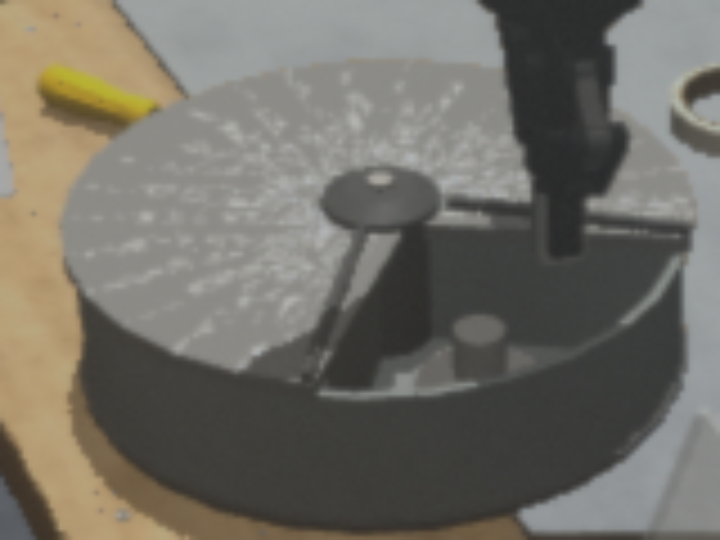

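View pics/top3.png

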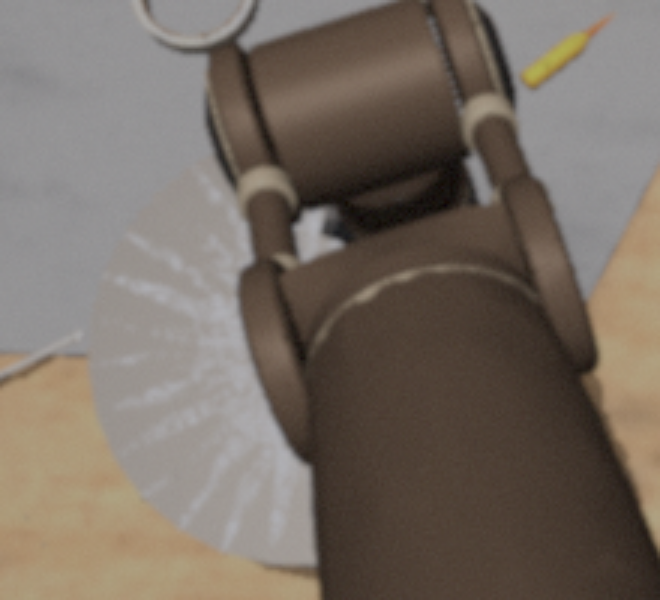

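Run:
```python
from h import *
uv=(190+480/4.5,160+329/4.5)
for z in(60,76):print(z,plane("scene",uv,z))
S=lambda u,v:(190+u/4.5,160+v/4.5)
for a in((445,200),(692,228)):print(plane("scene",S(*a),94)-[*C,0])
for a in((360,230),(310,385)):print(plane("scene",S(*a),94)-[*C,0])
```

```text
60 [536.99573869 248.47118498  60.        ]
76 [526.62071188 227.08849456  76.        ]
[ 22.67521264 -21.33221208  94.        ]
[110.88081181 -94.22386545  94.        ]
[-22.50523032 -27.79171768  94.        ]
[ -88.63670518 -128.27623721   94.        ]
```

The ray test already points to a short gauge: the knob's ray meets z=60 at the chamber centre, but is 25 mm off it at z=76. I'll confirm by touch.

Run:
```python
from h import *
tell([(537,249,92),(537,249,80),(537,249,68),(537,249,64),(537,249,60)])
```

```text
t 3.475 p [573.7 244.8  91.4] yaw tool y 77.3 zaxis [ 0.003 -0.002 -1.   ] q [ 0.33  0.46  1.73 -0.    0.95 -1.01] open -0.2
[0.037, -0.004, -0.001]
[0.037, -0.004, 0.011]
[0.037, -0.004, 0.023]
[0.037, -0.004, 0.027]
[0.037, -0.004, 0.031]
```

move_arm:
  steps:
    - {"rotation":[0,0,0],"delta_pos":[0.02,-0.002,0],"hand":0}
    - {"rotation":[0,0,0],"delta_pos":[0.037,-0.004,0],"hand":0}
    - {"rotation":[0,0,0],"delta_pos":[0.037,-0.004,0.008],"hand":0}
    - {"rotation":[0,0,0],"delta_pos":[0.037,-0.004,0.014],"hand":0}
    - {"rotation":[0,0,0],"delta_pos":[0.037,-0.004,0.02],"hand":0}
    - {"rotation":[0,0,0],"delta_pos":[0.037,-0.004,0.025],"hand":0}
    - {"rotation":[0,0,0],"delta_pos":[0.037,-0.004,0.025],"hand":0}

```text
time: 4.35
ee_pos: [536.6, 248.7, 65.4]
orientation: [0.347, 3.12, -0.003]
force: [-0.4, 0.2, 0.5]
opening: -0.1
```

No contact at 65 mm, 11 mm below a tall gauge's top. I'll go on slowly to find the top.

move_arm:
  steps:
    - {"rotation":[0,0,0],"delta_pos":[0,0,0.003],"hand":0}
    - {"rotation":[0,0,0],"delta_pos":[0,0,0.005],"hand":0}
    - {"rotation":[0,0,0],"delta_pos":[0,0,0.006],"hand":0}

```text
time: 4.72
ee_pos: [536.7, 248.7, 60.1]
orientation: [0.347, 3.12, -0.003]
force: [-2.1, -1.1, 7.5]
opening: -0.3
```

Contact came at 60 mm with 7 N, so the right gauge is short. Next is the back chamber.

Run:
```python
from h import *
tell([(537,249,84)]+arc(95,[287,298,309,320,331,342,353,364,375],84)+arc(95,[386,394,402,402],84))
```

```text
t 4.725 p [536.7 248.7  60.1] yaw tool y 77.3 zaxis [ 0.002 -0.002 -1.   ] q [ 0.36  0.46  1.82 -0.    0.86 -0.99] open -0.3
[-0.0, 0.0, -0.024]
[-0.019, -0.009, -0.024]
[-0.033, 0.001, -0.024]
[-0.046, 0.014, -0.024]
[-0.056, 0.03, -0.024]
[-0.063, 0.047, -0.024]
[-0.066, 0.064, -0.024]
[-0.066, 0.083, -0.024]
[-0.063, 0.101, -0.024]
[-0.056, 0.117, -0.024]
[-0.046, 0.133, -0.024]
[-0.037, 0.142, -0.024]
[-0.026, 0.151, -0.024]
[-0.026, 0.151, -0.024]
```

move_arm:
  steps:
    - {"rotation":[0,0,0],"delta_pos":[0,0,-0.024],"hand":0}
    - {"rotation":[0,0,0],"delta_pos":[-0.019,-0.007,-0.024],"hand":0}
    - {"rotation":[0,0,0],"delta_pos":[-0.033,0.001,-0.024],"hand":0}
    - {"rotation":[0,0,0],"delta_pos":[-0.046,0.014,-0.024],"hand":0}
    - {"rotation":[0,0,0],"delta_pos":[-0.056,0.03,-0.024],"hand":0}
    - {"rotation":[0,0,0],"delta_pos":[-0.063,0.047,-0.024],"hand":0}
    - {"rotation":[0,0,0],"delta_pos":[-0.066,0.064,-0.024],"hand":0}
    - {"rotation":[0,0,0],"delta_pos":[-0.066,0.083,-0.024],"hand":0}
    - {"rotation":[0,0,0],"delta_pos":[-0.063,0.101,-0.024],"hand":0}
    - {"rotation":[0,0,0],"delta_pos":[-0.056,0.117,-0.024],"hand":0}

```text
time: 5.98
ee_pos: [617.1, 351.8, 83.9]
orientation: [0.346, 3.12, -0.003]
force: [-0.3, -1.7, 0.3]
opening: -0.2
```

Run:
```python
from h import *
tell(arc(95,[382,388,394,400,403,400],84)); print(robot.state()["force"])
```

```text
t 5.975 p [617.1 351.8  83.9] yaw tool y 77.3 zaxis [ 0.002 -0.002 -1.   ] q [ 0.46  0.62  1.5  -0.    1.02 -0.89] open -0.2
[0.006, 0.009, -0.0]
[0.012, 0.017, -0.0]
[0.019, 0.024, -0.0]
[0.027, 0.031, -0.0]
[0.031, 0.034, -0.0]
[0.027, 0.031, -0.0]
[-0.2804019  -1.72049617  0.30982857]
```

move_arm:
  steps:
    - {"rotation":[0,0,0],"delta_pos":[0.006,0.009,0],"hand":0}
    - {"rotation":[0,0,0],"delta_pos":[0.012,0.017,0],"hand":0}
    - {"rotation":[0,0,0],"delta_pos":[0.019,0.024,0],"hand":0}
    - {"rotation":[0,0,0],"delta_pos":[0.027,0.031,0],"hand":0}
    - {"rotation":[0,0,0],"delta_pos":[0.031,0.034,0],"hand":0}
    - {"rotation":[0,0,0],"delta_pos":[0.031,0.034,0],"hand":0}
    - {"rotation":[0,0,0],"delta_pos":[0.018,0.017,0],"hand":0}
    - {"rotation":[0,0,0],"delta_pos":[0.018,0.012,-0.03],"hand":0}
    - {"rotation":[0,0,0],"delta_pos":[0.018,0.012,-0.05],"hand":0}

```text
time: 7.1
ee_pos: [603.4, 366.1, 135.2]
orientation: [0.349, 3.118, -0.002]
force: [0.4, 0.5, 0.9]
opening: 0.4
```

Run:
```python
from h import *
for n in("top","scene"):
    a=cams.snapshot(n)[...,::-1]; cv2.imwrite(f"pics/{n}4.png",cv2.resize(a[150:350,120:340],None,fx=3,fy=3) if n=="top" else cv2.resize(a[140:280,190:350],None,fx=4.5,fy=4.5))
tell([])
```

```text
t 7.2 p [605.1 368.  137.9] yaw tool y 77.3 zaxis [ 0.009  0.001 -1.   ] q [ 0.49  0.55  1.49 -0.    1.09 -0.86] open -0.0
```

View pics/scene4.png

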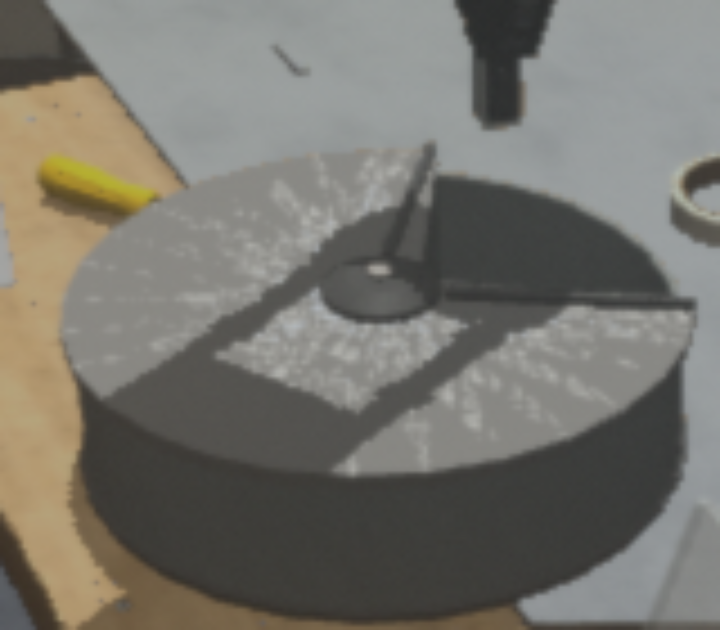

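View pics/top4.png

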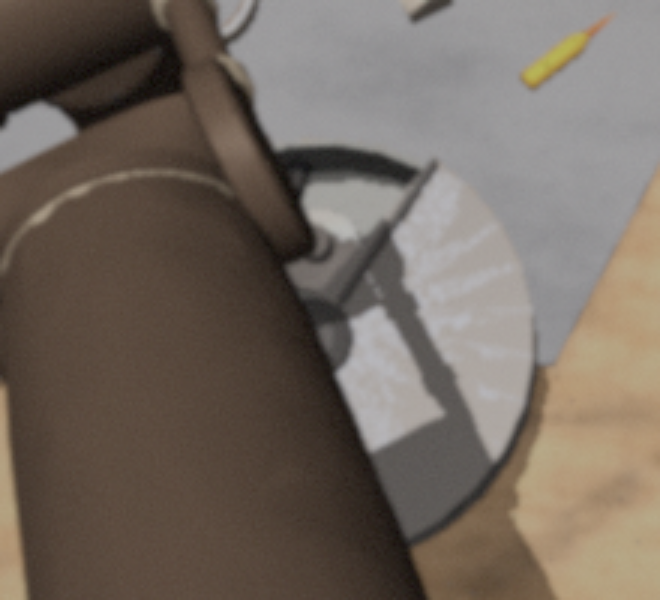

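Run:
```python
from h import *
S=lambda u,v:(190+u/4.5,140+v/4.5)
for a in((430,147),(692,303)):
    d=plane("scene",S(*a),94)-[*C,0];print(d,np.degrees(np.arctan2(d[1],d[0])))
T=lambda u,v:(120+u/3,150+v/3)
d=plane("top",T(437,162),94)-[*C,0];print(d,np.degrees(np.arctan2(d[1],d[0])))
print(plane("top",T(333,242),60),plane("top",T(333,242),76), plane("top",T(357,235),32))
print((np.array(proj("top",[[601.7,340.7,60],[601.7,340.7,76],[601.7,340.7,32]]))-[120,150])*3)
tell([(603,341,100),(602,341,80)])
```

```text
[ 77.88978469 111.65652665  94.        ] 55.100996570149086
[117.64211581 -82.94070906  94.        ] -35.184818280813026
[117.86854352 -79.01863834  94.        ] -33.83775472860193
[595.92713655 321.03432058  60.        ] [591.88679573 318.00159157  76.        ] [608.1957828  309.59389582  32.        ]
[[304.71989023 233.68922817]
 [300.01454918 227.72095764]
 [312.59055385 243.67240459]]
t 7.2 p [605.1 368.  137.9] yaw tool y 77.3 zaxis [ 0.009  0.001 -1.   ] q [ 0.49  0.55  1.49 -0.    1.09 -0.86] open -0.0
[-0.004, -0.027, 0.038]
[-0.002, -0.027, 0.058]
```

move_arm:
  steps:
    - {"rotation":[0,0,0],"delta_pos":[-0.003,-0.03,0.02],"hand":0}
    - {"rotation":[0,0,0],"delta_pos":[-0.003,-0.03,0.045],"hand":0}
    - {"rotation":[0,0,0],"delta_pos":[-0.003,-0.03,0.056],"hand":0}
    - {"rotation":[0,0,0],"delta_pos":[-0.003,-0.03,0.059],"hand":0}
    - {"rotation":[0,0,0],"delta_pos":[-0.003,-0.03,0.062],"hand":0}
    - {"rotation":[0,0,0],"delta_pos":[-0.003,-0.03,0.064],"hand":0}

```text
time: 7.95
ee_pos: [602.6, 338.8, 74.6]
orientation: [0.347, 3.112, 0.005]
force: [0.5, 0.2, 0.8]
opening: 0.2
```

move_arm:
  steps:
    - {"rotation":[0,0,0],"delta_pos":[0,0,0.003],"hand":0}
    - {"rotation":[0,0,0],"delta_pos":[0,0,0.006],"hand":0}
    - {"rotation":[0,0,0],"delta_pos":[0,0,0.008],"hand":0}

```text
time: 8.32
ee_pos: [602.6, 338.8, 66.4]
orientation: [0.346, 3.112, 0.005]
force: [0.2, 0.2, -0.3]
opening: 0.1
```

move_arm:
  steps:
    - {"rotation":[0,0,0],"delta_pos":[0,0,0.003],"hand":0}
    - {"rotation":[0,0,0],"delta_pos":[0,0,0.005],"hand":0}
    - {"rotation":[0,0,0],"delta_pos":[0,0,0.007],"hand":0}

```text
time: 8.7
ee_pos: [602.6, 338.8, 60.1]
orientation: [0.347, 3.113, 0.004]
force: [-3.1, -1.6, 9.2]
opening: -0.1
```

The back gauge is short too, with contact at 60 mm. The tall one should be in the left chamber, so I'll turn on to it.

Run:
```python
from h import *
tell([(603,339,84)]+arc(95,[17,28,39,50,61,72,83,94,105],84)+arc(95,[112,118,124,128,131,131,120],84))
```

```text
t 8.7 p [602.6 338.8  60.1] yaw tool y 77.3 zaxis [ 0.01   0.002 -1.   ] q [ 0.45  0.61  1.57 -0.    0.95 -0.9 ] open -0.1
[-0.001, 0.0, -0.024]
[-0.01, 0.018, -0.024]
[0.001, 0.033, -0.024]
[0.014, 0.046, -0.024]
[0.029, 0.055, -0.024]
[0.046, 0.062, -0.024]
[0.064, 0.066, -0.024]
[0.082, 0.066, -0.024]
[0.1, 0.062, -0.025]
[0.117, 0.055, -0.025]
[0.127, 0.049, -0.025]
[0.135, 0.043, -0.025]
[0.142, 0.036, -0.025]
[0.146, 0.031, -0.025]
[0.149, 0.027, -0.025]
[0.149, 0.027, -0.025]
[0.137, 0.041, -0.025]
```

move_arm:
  steps:
    - {"rotation":[0,0,0],"delta_pos":[0,0,-0.024],"hand":0}
    - {"rotation":[0,0,0],"delta_pos":[-0.009,0.018,-0.025],"hand":0}
    - {"rotation":[0,0,0],"delta_pos":[0.001,0.033,-0.025],"hand":0}
    - {"rotation":[0,0,0],"delta_pos":[0.014,0.046,-0.025],"hand":0}
    - {"rotation":[0,0,0],"delta_pos":[0.029,0.055,-0.025],"hand":0}
    - {"rotation":[0,0,0],"delta_pos":[0.046,0.062,-0.025],"hand":0}
    - {"rotation":[0,0,0],"delta_pos":[0.064,0.066,-0.025],"hand":0}
    - {"rotation":[0,0,0],"delta_pos":[0.082,0.066,-0.025],"hand":0}
    - {"rotation":[0,0,0],"delta_pos":[0.1,0.062,-0.025],"hand":0}
    - {"rotation":[0,0,0],"delta_pos":[0.117,0.055,-0.025],"hand":0}

```text
time: 9.95
ee_pos: [499.3, 418.7, 84.7]
orientation: [0.346, 3.112, 0.006]
force: [1.3, 0.6, -0.5]
opening: 0.2
```

Run:
```python
from h import *
tell(arc(95,[112,118,124,128,132,132,120],84)+arc(110,[120],110)); print(robot.state()["force"])
```

```text
t 9.95 p [499.3 418.7  84.7] yaw tool y 77.3 zaxis [ 0.011  0.003 -1.   ] q [ 0.63  0.51  1.67 -0.01  0.95 -0.71] open 0.2
[0.009, -0.006, 0.001]
[0.017, -0.012, 0.0]
[0.024, -0.019, 0.0]
[0.028, -0.024, 0.0]
[0.032, -0.029, 0.0]
[0.032, -0.029, 0.0]
[0.019, -0.014, 0.0]
[0.029, -0.003, -0.026]
[ 1.30665927  0.56447225 -0.47985934]
```

move_arm:
  steps:
    - {"rotation":[0,0,0],"delta_pos":[0.009,-0.006,0],"hand":0}
    - {"rotation":[0,0,0],"delta_pos":[0.017,-0.012,0],"hand":0}
    - {"rotation":[0,0,0],"delta_pos":[0.024,-0.019,0],"hand":0}
    - {"rotation":[0,0,0],"delta_pos":[0.029,-0.025,0],"hand":0}
    - {"rotation":[0,0,0],"delta_pos":[0.033,-0.03,0],"hand":0}
    - {"rotation":[0,0,0],"delta_pos":[0.033,-0.03,0],"hand":0}
    - {"rotation":[0,0,0],"delta_pos":[0.019,-0.014,0],"hand":0}
    - {"rotation":[0,0,0],"delta_pos":[0.012,0.0,-0.03],"hand":0}
    - {"rotation":[0,0,0],"delta_pos":[0.012,0.03,-0.06],"hand":0}
    - {"rotation":[0,0,0],"delta_pos":[0.012,0.06,-0.09],"hand":0}

```text
time: 11.2
ee_pos: [499.7, 479.7, 175.1]
orientation: [0.348, 3.114, 0.004]
force: [0.4, 0.1, -0.3]
opening: -0.0
```

Run:
```python
from h import *
for n in("top","scene"):
    a=cams.snapshot(n)[...,::-1]; cv2.imwrite(f"pics/{n}5.png",cv2.resize(a[150:350,120:340],None,fx=3,fy=3) if n=="top" else cv2.resize(a[140:280,190:350],None,fx=4.5,fy=4.5))
tell([])
```

```text
t 11.3 p [502.4 484.  179.6] yaw tool y 77.4 zaxis [ 0.017  0.01  -1.   ] q [ 0.71  0.48  1.5  -0.    1.14 -0.64] open 0.1
```

View pics/scene5.png

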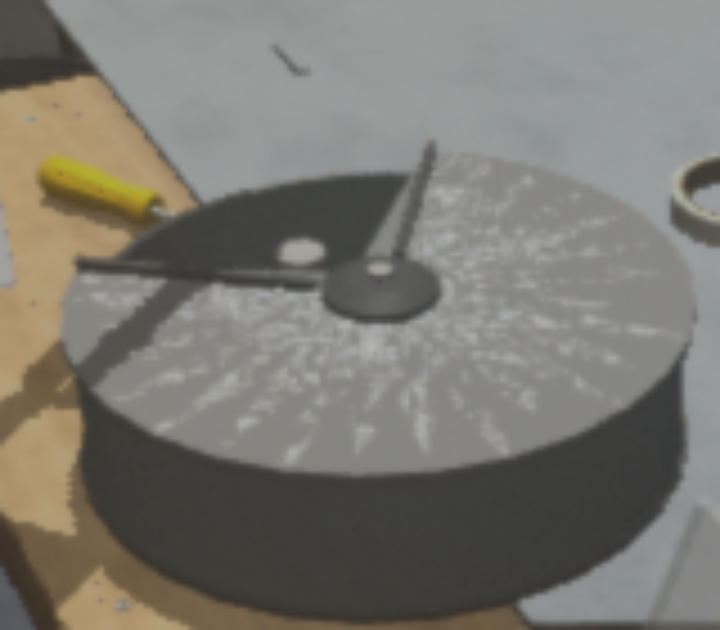

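View pics/top5.png

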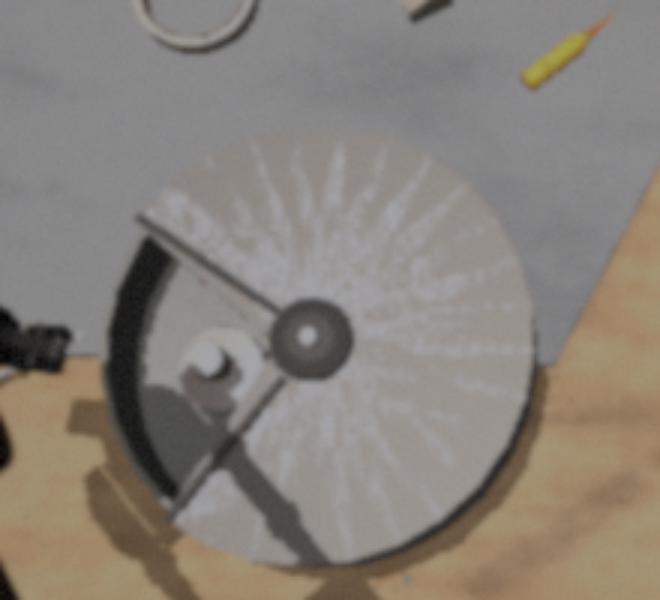

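Both views now show the knob's flat top clearly, at scene crop (302,250) and top crop (210,359). I'll triangulate it.

Run:
```python
from h import *
S=lambda u,v:(190+u/4.5,140+v/4.5);T=lambda u,v:(120+u/3,150+v/3)
print("knob",tri(S(302,251),T(209,359)),plane("top",T(209,359),76),plane("scene",S(302,251),76))
for l,s,t in(("rib1",(432,143),(138,216)),("rib2",(80,263),(172,522)),("boss",(380,268),(307,336))):
    p,e=tri(S(*s),T(*t));d=p[:2]-C;print(l,p,e,np.degrees(np.arctan2(d[1],d[0])))
print("foot top", plane("top",T(228,357),32), (np.array(proj("top",[[511,403,32],[511,403,76]]))-[120,150])*3)
# lid edges inner top view
for a,b in(((270,318),(160,240)),((285,372),(180,500))):
    A,B=plane("top",T(*a),88)[:2],plane("top",T(*b),88)[:2];d=(B-A)/np.linalg.norm(B-A);k=plane("top",T(209,359),76)[:2]-A
    print("edge",A,B,"dist knob",d[0]*k[1]-d[1]*k[0])
```

```text
knob (array([512.53922586, 395.71065363,  77.58156657]), np.float64(2.367748821089349)) [511.66447461 396.50033036  76.        ] [514.69923476 398.09532044  76.        ]
rib1 [605.88836402 444.75915545  92.41047823] 2.2247885793839846 55.62816858512373
rib2 [406.41893236 408.34058453  92.1298378 ] 4.265455298138879 145.38789352722137
boss [524.1105093  327.1015981  100.31001937] 2.182884702500082 145.9279400767518
foot top [520.33540513 395.58122913  32.        ] [[216.48037692 370.25369261]
 [199.1075338  359.93999592]]
edge [537.17336832 354.84081686] [589.58788432 430.75457127] dist knob 44.66136350765825
edge [501.39925065 343.16172244] [418.45305149 405.98508119] dist knob -48.71721993254216
```

The triangulated height is 77.6 mm against the nominal 76, at (513, 396.5), so this is the tall gauge. I'll confirm by touch while turning the jaws radial.

Run:
```python
from h import *
tell([(513,396.5,z) for z in(110,95,82,78,74)])
R=cv2.Rodrigues(robot.state()["orientation"])[0]
# rotvec tool frame to vertical with tool y at 99deg
y=np.array([np.cos(np.radians(99)),np.sin(np.radians(99)),0]);z=np.array([0,0,-1.]);x=np.cross(y,z)
print(cv2.Rodrigues(R.T@np.c_[x,y,z])[0].ravel())
```

```text
t 11.3 p [502.4 484.  179.6] yaw tool y 77.4 zaxis [ 0.017  0.01  -1.   ] q [ 0.71  0.48  1.5  -0.    1.14 -0.64] open 0.1
[-0.028, -0.084, 0.069]
[-0.028, -0.084, 0.084]
[-0.028, -0.084, 0.097]
[-0.028, -0.084, 0.101]
[-0.028, -0.084, 0.105]
[ 0.01033523  0.01724878 -0.37712563]
```

move_arm:
  steps:
    - {"rotation":[0,0,-0.13],"delta_pos":[-0.01,-0.03,0.01],"hand":0}
    - {"rotation":[0,0.01,-0.25],"delta_pos":[-0.02,-0.06,0.035],"hand":0}
    - {"rotation":[0.01,0.017,-0.377],"delta_pos":[-0.028,-0.084,0.065],"hand":0}
    - {"rotation":[0.01,0.017,-0.377],"delta_pos":[-0.028,-0.084,0.084],"hand":0}
    - {"rotation":[0.01,0.017,-0.377],"delta_pos":[-0.028,-0.084,0.093],"hand":0}
    - {"rotation":[0.01,0.017,-0.377],"delta_pos":[-0.028,-0.084,0.098],"hand":0}
    - {"rotation":[0.01,0.017,-0.377],"delta_pos":[-0.028,-0.084,0.1],"hand":0}

```text
time: 12.18
ee_pos: [513.4, 398.0, 79.4]
orientation: [-0.247, 3.13, 0.002]
force: [-0.2, 0.3, 1.0]
opening: 0.1
```

move_arm:
  steps:
    - {"rotation":[0,0,0],"delta_pos":[0,0,0.002],"hand":0}
    - {"rotation":[0,0,0],"delta_pos":[0,0,0.004],"hand":0}
    - {"rotation":[0,0,0],"delta_pos":[0,0,0.005],"hand":0}

```text
time: 12.55
ee_pos: [513.9, 398.8, 76.1]
orientation: [-0.247, 3.129, 0.003]
force: [-2.9, -0.7, 8.2]
opening: -0.1
```

Contact at 76 mm with 8 N confirms the tall gauge is in the left chamber. Now I raise, open partly, and descend around the knob.

move_arm:
  steps:
    - {"rotation":[0,0,0],"delta_pos":[0.001,-0.002,-0.02],"hand":0.1}
    - {"rotation":[0,0,0],"delta_pos":[0.001,-0.002,-0.035],"hand":0.46}
    - {"rotation":[0,0,0],"delta_pos":[0.001,-0.002,-0.035],"hand":0.46}
    - {"rotation":[0,0,0],"delta_pos":[0.001,-0.002,-0.035],"hand":0.46}
    - {"rotation":[0,0,0],"delta_pos":[0.001,-0.002,-0.035],"hand":0.46}

```text
time: 13.18
ee_pos: [512.6, 396.1, 110.2]
orientation: [-0.247, 3.131, 0.002]
force: [-0.6, -0.0, 0.9]
opening: 39.2
```

Run:
```python
from h import *
for n in("top","scene"):
    a=cams.snapshot(n)[...,::-1]; cv2.imwrite(f"pics/{n}6.png",cv2.resize(a[150:350,120:340],None,fx=3,fy=3) if n=="top" else cv2.resize(a[140:280,190:350],None,fx=4.5,fy=4.5))
tell([(513,397,z) for z in(80,46)])
```

```text
t 13.275 p [512.7 396.2 110.2] yaw tool y 99.0 zaxis [ 0.001  0.001 -1.   ] q [ 0.59  0.48  1.66  0.    1.   -1.14] open 38.9
[-0.0, 0.001, 0.03]
[-0.0, 0.001, 0.064]
```

View pics/scene6.png

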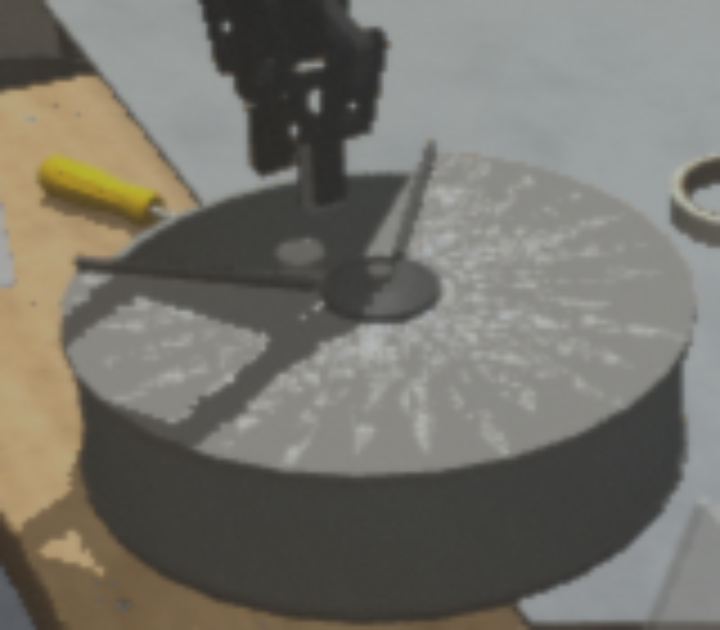

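The jaws are open to 39 mm above the knob, which hasn't moved and shows at crop (300,251). I'll descend in steps.

move_arm:
  steps:
    - {"rotation":[0,0,0],"delta_pos":[0,0.001,0.02],"hand":0.46}
    - {"rotation":[0,0,0],"delta_pos":[0,0.001,0.03],"hand":0.46}
    - {"rotation":[0,0,0],"delta_pos":[0,0.001,0.038],"hand":0.46}
    - {"rotation":[0,0,0],"delta_pos":[0,0.001,0.044],"hand":0.46}
    - {"rotation":[0,0,0],"delta_pos":[0,0.001,0.047],"hand":0.46}

```text
time: 13.9
ee_pos: [512.5, 397.2, 62.7]
orientation: [-0.247, 3.131, 0.002]
force: [-0.3, -0.3, 0.0]
opening: 39.0
```

move_arm:
  steps:
    - {"rotation":[0,0,0],"delta_pos":[0,0,0.006],"hand":0.46}
    - {"rotation":[0,0,0],"delta_pos":[0,0,0.012],"hand":0.46}
    - {"rotation":[0,0,0],"delta_pos":[0,0,0.016],"hand":0.46}
    - {"rotation":[0,0,0],"delta_pos":[0,0,0.016],"hand":0.46}

```text
time: 14.4
ee_pos: [512.8, 397.5, 47.2]
orientation: [-0.247, 3.13, 0.002]
force: [-1.1, 0.7, 2.6]
opening: 39.3
```

move_arm:
  steps:
    - {"rotation":[0,0,0],"delta_pos":[0,0,0],"hand":0.3}
    - {"rotation":[0,0,0],"delta_pos":[0,0,0],"hand":0.2}
    - {"rotation":[0,0,0],"delta_pos":[0,0,0],"hand":0}
    - {"rotation":[0,0,0],"delta_pos":[0,0,0],"hand":0}
    - {"rotation":[0,0,0],"delta_pos":[0,0,0],"hand":0}

```text
time: 15.02
ee_pos: [513.0, 398.1, 47.5]
orientation: [-0.247, 3.13, 0.004]
force: [-1.1, 2.1, 2.8]
opening: 22.5
```

move_arm:
  steps:
    - {"rotation":[0,0,0],"delta_pos":[0,0,-0.003],"hand":0}
    - {"rotation":[0,0,0],"delta_pos":[0,0,-0.008],"hand":0}
    - {"rotation":[0,0,0],"delta_pos":[0,0,-0.014],"hand":0}
    - {"rotation":[0,0,0],"delta_pos":[0,0.003,-0.022],"hand":0}
    - {"rotation":[0,0,0],"delta_pos":[0,0.003,-0.022],"hand":0}

```text
time: 15.65
ee_pos: [513.4, 401.8, 70.9]
orientation: [-0.247, 3.127, 0.006]
force: [-0.2, -0.3, -3.6]
opening: 21.9
```

Run:
```python
from h import *
for n in("top","scene"):
    a=cams.snapshot(n)[...,::-1]; cv2.imwrite(f"pics/{n}7.png",cv2.resize(a[150:350,120:340],None,fx=3,fy=3) if n=="top" else cv2.resize(a[140:280,190:350],None,fx=4.5,fy=4.5))
tell([]);print(robot.state()["force"])
```

```text
t 15.75 p [512.6 401.1  69.9] yaw tool y 99.0 zaxis [ 0.002  0.003 -1.   ] q [ 0.6   0.54  1.67  0.    0.93 -1.13] open 22.5
[ 0.22678033 -0.26088631 -4.19448158]
```

View pics/scene7.png

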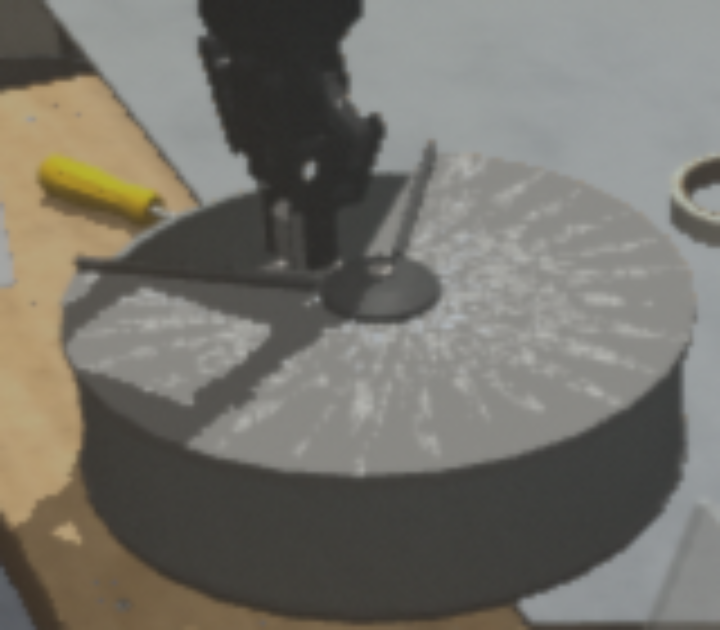

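The gauge is held: −4 N of load, 22 mm opening, and the knob rises with the jaws. I'll lift it straight out.

move_arm:
  steps:
    - {"rotation":[0,0,0],"delta_pos":[0,0.001,-0.012],"hand":0}
    - {"rotation":[0,0,0],"delta_pos":[0,0.002,-0.03],"hand":0}
    - {"rotation":[0,0,0],"delta_pos":[0,0.002,-0.05],"hand":0}
    - {"rotation":[0,0,0],"delta_pos":[0,0.002,-0.075],"hand":0}
    - {"rotation":[0,0,0],"delta_pos":[0,0.002,-0.1],"hand":0}
    - {"rotation":[0,0,0],"delta_pos":[0,0.002,-0.125],"hand":0}
    - {"rotation":[0,0,0],"delta_pos":[0,0.002,-0.14],"hand":0}
    - {"rotation":[0,0,0],"delta_pos":[0,0.002,-0.145],"hand":0}

```text
time: 16.75
ee_pos: [512.7, 403.2, 217.1]
orientation: [-0.247, 3.126, 0.007]
force: [-0.3, -0.4, -4.0]
opening: 22.1
```

Run:
```python
from h import *
a=cams.snapshot("scene")[...,::-1]; cv2.imwrite("pics/scene8.png",cv2.resize(a[90:290,170:370],None,fx=3,fy=3))
a=cams.snapshot("top")[...,::-1]; cv2.imwrite("pics/top8.png",cv2.resize(a[150:350,120:340],None,fx=3,fy=3))
tell([(535,300,215),(580,150,215),(636,-9.5,215),(636,-9.5,75)]);print(robot.state()["force"])
```

```text
t 16.85 p [512.  402.7 215.4] yaw tool y 99.0 zaxis [ 0.003  0.003 -1.   ] q [ 0.6   0.37  1.58  0.    1.18 -1.13] open 21.9
[-0.007, -0.105, 0.0]
[-0.027, -0.26, -0.0]
[-0.058, -0.427, -0.001]
[-0.057, -0.427, 0.139]
[-0.15676264  0.36544835 -3.61961063]
```

View pics/scene8.png

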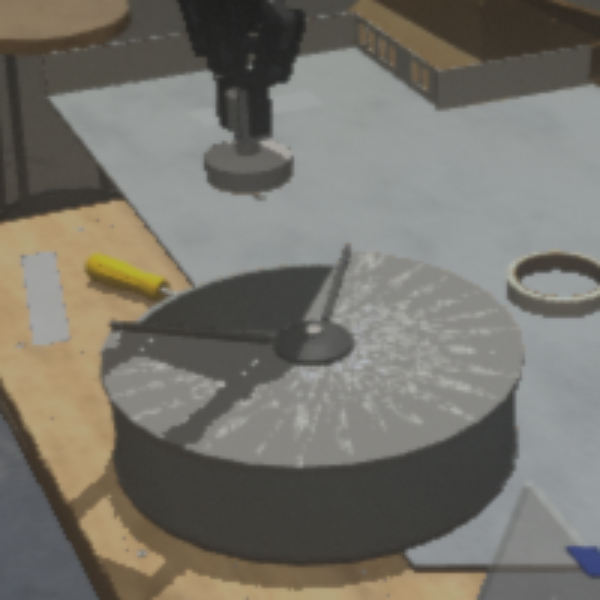

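View pics/top8.png

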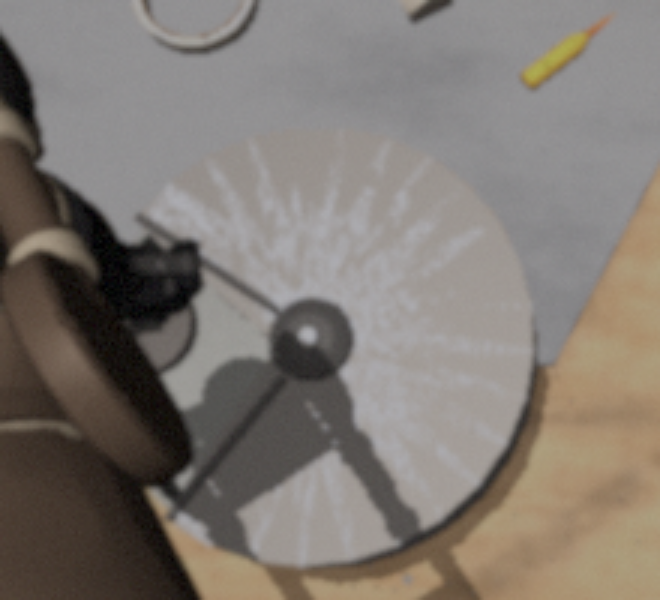

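The gauge is clear of the drum and upright, with its foot at crop (248,165). I'll carry it at this height to above the plate.

move_arm:
  steps:
    - {"rotation":[0,0,0],"delta_pos":[-0.001,-0.01,0],"hand":0}
    - {"rotation":[0,0,0],"delta_pos":[-0.004,-0.035,0],"hand":0}
    - {"rotation":[0,0,0],"delta_pos":[-0.009,-0.075,0],"hand":0}
    - {"rotation":[0,0,0],"delta_pos":[-0.015,-0.12,0],"hand":0}
    - {"rotation":[0,0,0],"delta_pos":[-0.022,-0.165,0],"hand":0}
    - {"rotation":[0,0,0],"delta_pos":[-0.028,-0.21,0],"hand":0}
    - {"rotation":[0,0,0],"delta_pos":[-0.035,-0.255,0],"hand":0}
    - {"rotation":[0,0,0],"delta_pos":[-0.041,-0.3,0],"hand":0}
    - {"rotation":[0,0,0],"delta_pos":[-0.046,-0.34,0],"hand":0}
    - {"rotation":[0,0,0],"delta_pos":[-0.05,-0.37,0],"hand":0}

```text
time: 18.1
ee_pos: [618.8, 42.5, 213.1]
orientation: [-0.245, 3.131, 0.004]
force: [0.3, 0.2, -3.3]
opening: 22.3
```

Run:
```python
from h import *
tell([(636,-9.5,215),(636,-9.5,80)]);print(robot.state()["force"])
```

```text
t 18.1 p [618.8  42.5 213.1] yaw tool y 98.9 zaxis [ 0.001  0.003 -1.   ] q [-0.    0.32  1.66  0.    1.16 -1.73] open 22.3
[-0.009, -0.054, -0.002]
[-0.009, -0.054, 0.133]
[ 0.33993455  0.16061728 -3.32579102]
```

move_arm:
  steps:
    - {"rotation":[0,0,0],"delta_pos":[-0.003,-0.025,0],"hand":0}
    - {"rotation":[0,0,0],"delta_pos":[-0.006,-0.042,0.01],"hand":0}
    - {"rotation":[0,0,0],"delta_pos":[-0.009,-0.054,0.03],"hand":0}
    - {"rotation":[0,0,0],"delta_pos":[-0.009,-0.054,0.055],"hand":0}
    - {"rotation":[0,0,0],"delta_pos":[-0.009,-0.054,0.08],"hand":0}
    - {"rotation":[0,0,0],"delta_pos":[-0.009,-0.054,0.105],"hand":0}
    - {"rotation":[0,0,0],"delta_pos":[-0.009,-0.054,0.12],"hand":0}
    - {"rotation":[0,0,0],"delta_pos":[-0.009,-0.054,0.13],"hand":0}
    - {"rotation":[0,0,0],"delta_pos":[-0.009,-0.054,0.13],"hand":0}

```text
time: 19.23
ee_pos: [635.6, -8.9, 82.1]
orientation: [0.245, -3.131, -0.005]
force: [0.7, -1.2, -3.7]
opening: 22.1
```

Run:
```python
from h import *
a=cams.snapshot("scene")[...,::-1]; cv2.imwrite("pics/scene9.png",cv2.resize(a[210:390,320:500],None,fx=3.3,fy=3.3))
a=cams.snapshot("top")[...,::-1]; cv2.imwrite("pics/top9.png",cv2.resize(a[140:300,310:470],None,fx=3.5,fy=3.5))
tell([]);print(robot.state()["force"])
```

```text
t 19.325 p [637.   -9.1  83.8] yaw tool y 98.9 zaxis [ 0.002  0.003 -1.   ] q [-0.08  0.5   1.7   0.    0.94 -1.81] open 22.1
[ 0.31331299 -0.2159424  -3.65151494]
```

View pics/scene9.png

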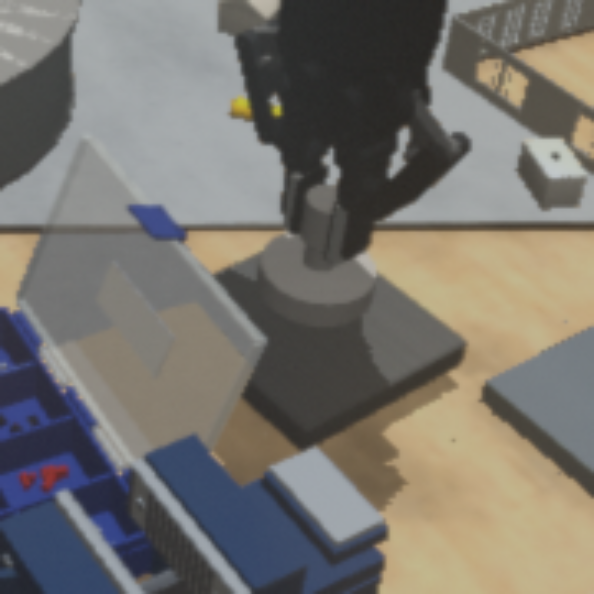

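View pics/top9.png

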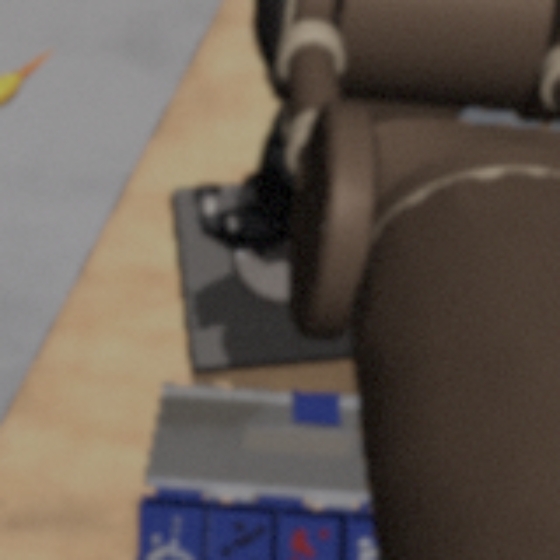

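The gauge hangs upright over the middle of the plate, with its foot at scene crop (317,280). I'll descend gently.

move_arm:
  steps:
    - {"rotation":[0,0,0],"delta_pos":[0,0,0.006],"hand":0}
    - {"rotation":[0,0,0],"delta_pos":[0,0,0.012],"hand":0}
    - {"rotation":[0,0,0],"delta_pos":[0,0,0.016],"hand":0}
    - {"rotation":[0,0,0],"delta_pos":[0,0,0.018],"hand":0}
    - {"rotation":[0,0,0],"delta_pos":[0,0,0.019],"hand":0}
    - {"rotation":[0,0,0],"delta_pos":[0,0,0.019],"hand":0}

```text
time: 20.08
ee_pos: [637.0, -9.1, 64.8]
orientation: [-0.245, 3.13, 0.004]
force: [-0.3, 0.6, -3.4]
opening: 22.2
```

move_arm:
  steps:
    - {"rotation":[0,0,0],"delta_pos":[0,0,0.001],"hand":0}
    - {"rotation":[0,0,0],"delta_pos":[0,0,0.002],"hand":0}
    - {"rotation":[0,0,0],"delta_pos":[0,0,0.003],"hand":0}
    - {"rotation":[0,0,0],"delta_pos":[0,0,0.003],"hand":0}

```text
time: 20.58
ee_pos: [637.0, -9.0, 61.7]
orientation: [-0.245, 3.13, 0.004]
force: [0.1, -0.2, -4.1]
opening: 22.1
```

move_arm:
  steps:
    - {"rotation":[0,0,0],"delta_pos":[0,0,0.0005],"hand":0}
    - {"rotation":[0,0,0],"delta_pos":[0,0,0.001],"hand":0}
    - {"rotation":[0,0,0],"delta_pos":[0,0,0.001],"hand":0}

```text
time: 20.95
ee_pos: [637.2, -9.0, 61.6]
orientation: [-0.245, 3.13, 0.004]
force: [-3.2, 1.3, 4.0]
opening: 22.2
```

The foot touched down: force went from −4 N to +4 N at 61.6 mm, as predicted. I'll release slowly and rise.

move_arm:
  steps:
    - {"rotation":[0,0,0],"delta_pos":[0,0,-0.0005],"hand":0.0}
    - {"rotation":[0,0,0],"delta_pos":[0,0,-0.0005],"hand":0.3}
    - {"rotation":[0,0,0],"delta_pos":[0,0,0],"hand":0.4}
    - {"rotation":[0,0,0],"delta_pos":[0,0,0],"hand":0.5}
    - {"rotation":[0,0,0],"delta_pos":[0,0,0],"hand":0.5}

```text
time: 21.58
ee_pos: [637.4, -9.0, 61.7]
orientation: [-0.245, 3.129, 0.004]
force: [0.2, -0.2, -0.3]
opening: 42.7
```

Run:
```python
from h import *
a=cams.snapshot("scene")[...,::-1]; cv2.imwrite("pics/scene10.png",cv2.resize(a[210:390,320:500],None,fx=3.3,fy=3.3))
tell([]);print(robot.state()["force"])
```

```text
t 21.625 p [637.3  -9.1  61.6] yaw tool y 98.9 zaxis [ 0.002  0.002 -1.   ] q [-0.08  0.53  1.71  0.    0.91 -1.81] open 42.8
[-0.52408185 -0.02531314 -0.40934416]
```

View pics/scene10.png

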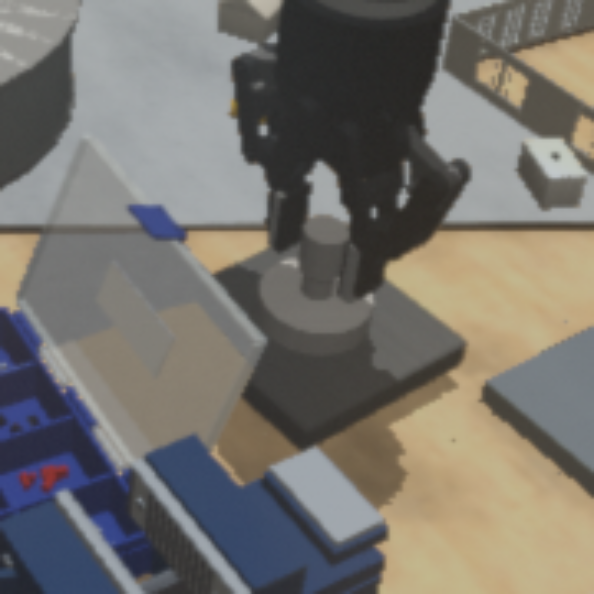

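The gauge stands upright on the plate with both pads clear of the knob at crop (325,240). I'll raise the arm and move it away.

move_arm:
  steps:
    - {"rotation":[0,0,0],"delta_pos":[0,0,-0.01],"hand":0.5}
    - {"rotation":[0,0,0],"delta_pos":[0,0,-0.03],"hand":0.5}
    - {"rotation":[0,0,0],"delta_pos":[0,0,-0.07],"hand":0.5}
    - {"rotation":[0,0,0],"delta_pos":[0,0,-0.12],"hand":0.5}
    - {"rotation":[0,0,0],"delta_pos":[0.0,0,-0.16],"hand":0.5}
    - {"rotation":[0,0,0],"delta_pos":[0.03,0.05,-0.17],"hand":0.5}
    - {"rotation":[0,0,0],"delta_pos":[0.06,0.1,-0.17],"hand":0.5}
    - {"rotation":[0,0,0],"delta_pos":[0.09,0.15,-0.17],"hand":0.5}
    - {"rotation":[0,0,0],"delta_pos":[0.1,0.19,-0.17],"hand":0.5}
    - {"rotation":[0,0,0],"delta_pos":[0.1,0.2,-0.17],"hand":0.5}

```text
time: 22.88
ee_pos: [506.3, 174.5, 233.7]
orientation: [-0.25, 3.126, 0.005]
force: [0.1, -0.3, 0.3]
opening: 42.8
```

Run:
```python
from h import *
a=cams.snapshot("scene")[...,::-1]; cv2.imwrite("pics/scene11.png",a)
a=cams.snapshot("top")[...,::-1]; cv2.imwrite("pics/top11.png",cv2.resize(a[140:300,310:470],None,fx=3.5,fy=3.5))
tell([])
print((proj("top",[[636,-9.5,90],[636,-9.5,30]])-[310,140])*3.5,proj("scene",[[636,-9.5,90]]))
```

```text
t 22.975 p [507.6 173.3 233.3] yaw tool y 99.1 zaxis [ 0.005  0.003 -1.   ] q [ 0.25  0.13  1.84  0.    1.16 -1.48] open 42.7
[[292.30896413 239.97810598]
 [275.89878395 268.73405033]] [[417.92417615 279.55457575]]
```

View pics/scene11.png

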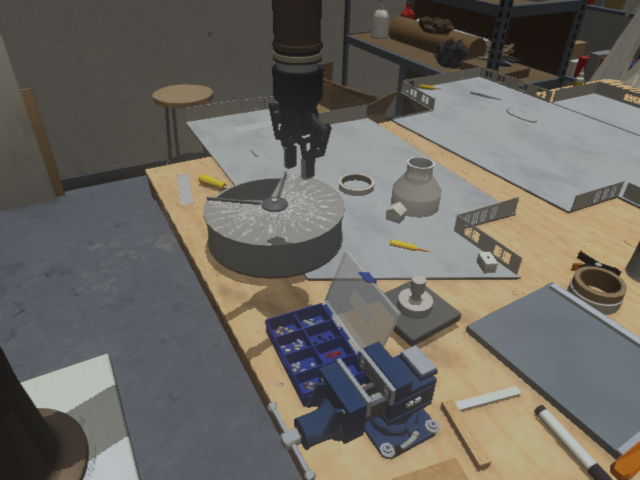

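View pics/top11.png

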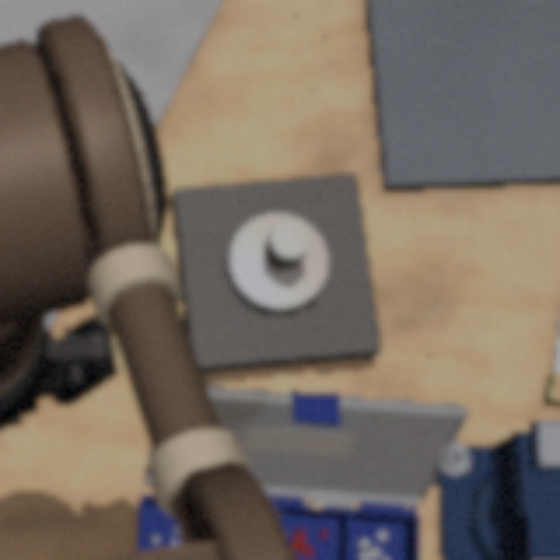

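The gauge stands centred and upright: its knob is at top crop (290,241) against a predicted (292,240), and the arm touches nothing. I'm handing the job in.

Run:
```python
from h import *
s=robot.state();print(s["time"],np.abs(s["joint_vel"]).max(),s["force"]); print(robot.job_done())
```

```text
22.975 0.03643417536066185 [ 0.21992188 -1.23348304 -0.18666625]
the job is handed in; nothing more can be done
None
```

The tall gauge is out of the drum and standing upright near the middle of the surface plate. I handed the job in at 23.0 s, against the 72 s limit.

- **Finding it:** I turned the lid with the shut fingertips over the right, back and left chambers in turn, and felt for the gauge in each. Contact came at 60.1 mm in the right chamber (short), 60.1 mm in the back (short) and 76.1 mm in the left (tall). Two-view triangulation gave 77.6 mm for the left one.
- **Moving it:** I gripped the tall gauge by its knob and lifted it straight out. I lowered it onto the plate until the force changed from −4 N to +4 N, then opened the jaws and moved the arm away.
- **Last checks:** The final pictures show it upright, with the knob within about 1 mm of the measured plate centre. The short gauges were only touched from above and stayed in the drum. The arm was clear of everything, and the largest force I read was about 10 N.
- **Disagreements:**
  - The jaws read about 22 mm on the 24 mm knob, but the hold was firm.
  - Triangulation put the plate's top at about 26–27 mm rather than 30 mm, though contact came where 30 mm predicts.

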